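# Put the dumpling rolling pin away with its guide ring

### The arm

A 6-joint arm with a two-finger parallel gripper is mounted at the origin on the work surface. World frame = base frame: x ahead of the robot, y to its left, z up, the work surface at z = 0. Lengths are in mm, angles in degrees, forces in N, time in s.
With the tool pointing down it reaches from about 350 to 850 mm from the base axis. Payload 8.1 kg.
Tool frame: the origin (TCP) lies midway between the tips of the shut fingers; the grasp point (between the pads) lies 19 mm behind it (hold_point_z is the distance from the TCP to the grasp point, in mm); z points along the fingers, y is the direction in which the jaws open and shut (so a half turn about z gives the same grasp; the last joint's range is limited). The gripper opens to 85 mm and grips with 20 to 120 N. Pads are 22 mm wide; open, the fingers measure 114 mm over their backs; the gripper's body (76 mm by 85 mm) begins 54 mm behind the grasp point. The pads swing forward as they close: fully open they stand 13 mm farther back than shut.
Start: joints at [67.93, 7.471, 85.268, -0, 87.261, -4.893], TCP at [177.176, 573.249, 231.292] pointing down, gripper open.
Joint ranges: [-169.43, 169.43], [-51.17, 129.36], [1.28, 143.12], [-76.62, 256.62], [0, 156.53], [-152.29, 152.29]. Speed limits (degrees/s): [136.94, 136.94, 159.86, 180, 180, 180].

### API

Orientations are given as [roll, pitch, yaw] about the fixed x, y, z axes, in that order (R = Rz(yaw) Ry(pitch) Rx(roll)).
In Python, from bench import sense, snapshot, camera_params, hand_in, hold_point_z gives the robot as it stands.
- The arm moves only by the tool servo_tool, never from a script. Its argument "motion" is a list of rows, each a list of 7 numbers: the finger opening in mm, from 0 to 85.4, then the shift along the tool's x, y, z in mm, then the turn, a rotation vector about the tool's x, y, z in rad. A call has 1 to 10 rows; each row shifts and turns the pose as measured when the row begins, along the tool's axes as they then stand; what a row does not reach is not made up. A row lasts 1/10 s, in which the tool goes at most 50 mm and 8.59 degrees, less where a joint would pass 70% of its speed; a pose out of reach is approached as far as the arm can. A call with a gripper value outside its range is refused whole. The fingers move at their own pace and stop on an object; "force" is the grip in N (left out, the last holds). Time passes only in rows, so rows that do not move let the fingers close. It gives the time, the measured TCP pose, the force and the opening at its end, in the units of the state.
- sense(): the state, without advancing time (a new reading comes with each control period).
- snapshot(name): name is "scene" or "top"; returns the picture (420x560x3 uint8, blue, green, red); there is no depth.
- camera_params(name): a dict with "fx", "fy", "cx", "cy" (pixels), "R" (3x3) and "t" (3): a world point X has camera coordinates R X + t. Camera axes: x right, y down, z forward; pixel columns grow to the right and rows downward; lengths in mm; the calibration is good to about 2 mm. A picture is of the moment at which its call begins. camera_params takes no time and is no camera call.
- hand_in(): hands the job in, once; it reports no verdict.
The state is a dict: "time": time; "joint_pos": joint angles; "qd": joint speeds; "joint_efforts": joint torques, N m; "tool_pos": TCP position; "tcp_rot": TCP orientation; "ft_force": force on the tool from outside, world axes, zero at the start; "wrist_torque": the same for the moment, N m; "finger_gap": finger opening in mm.
Only numpy, scipy, OpenCV 4.12 (cv2) and the standard library are available. Lean on these libraries where they do the work, as an engineer would, in place of code of your own. Each camera call takes 0.05 s, during which the arm holds its last target. There are 200 camera calls.

### The job

The dumpling rolling pin has dried: take it from the slanted black drying cradle and stand it upright in the white holder cup, thin end up, lowered all the way to the bottom rather than dropped, and let go of it. Then put the red guide ring over the pin's thin end and lower it, without dropping it, until it rests flat on the pin's shoulder. Leave the glass canister, the acrylic jar and the teapot where they stand.

Things in the scene. Friction and masses are not known exactly. Their poses are not given: they have to be found in the camera images.
- pin: Loose beech rolling pin, 200 mm, 0.10-0.17 kg. Barrel 34 mm in diameter from the foot to 150 mm (5 mm foot chamfer), a flat step (shoulder), then a thin end 22 mm in diameter, 50 mm long, the last 8 mm tapering to 12 mm. Origin: centre of the foot; z along the pin to the thin end. Starts in the cradle, foot down, 30 degrees off vertical, leaning to the robot's side, top 75 mm clear.
- pin_tip (a point): Point on the pin's axis at the very end of its thin end, 200 mm from the foot.
- pin_shoulder (a point): Point on the pin's axis in the plane of the shoulder, 150 mm from the foot, 50 mm below the tip; the ring is to rest here.
- cradle: Fixed slanted black powder-coated metal trough, open on top, 53 mm wide, 133 mm long, on two legs and a base 145 x 90 x 12 mm; about 150 mm tall. Origin on the counter, 35 mm below the pin's foot. x points away from the side to which the pin leans. The pin lifts out straight up or along its axis.
- holder: Fixed holder: white ceramic cup 76 mm tall on a black round foot 96 mm in diameter and 12 mm high; overall height 88 mm. The round well is 40 mm in diameter and 70 mm deep, its mouth flares to 54 mm over the top 10 mm. Origin at the centre of the underside, z up.
- holder_in (a point): Centre of the well's floor, 18 mm above the counter; the pin's foot belongs here.
- ring: Loose red plastic guide ring lying flat on the counter: 58 mm outside diameter, 28 mm bore, 18 mm high, about 0.05 kg. Origin at the centre of one flat face (the underside at the start), z along the bore.
- ring_mid (a point): Centre of the ring, on the bore's axis, 9 mm from each flat face.
- canister: Bystander: loose round glass canister with black rubber gasket, glass lid and wire clips, 76 mm in diameter (up to 90 mm over the clips), 89 mm tall. Origin at the centre of its underside.
- jar: Bystander: loose square clear acrylic jar with a bamboo lid, 78 x 78 mm, 94 mm tall. Origin at the centre of its underside.
- teapot: Bystander: loose white ceramic teapot, body 108 mm in diameter, 110 mm tall with its knob, spout reaching 95 mm along +x and handle 87 mm along -x. Origin at the centre of its underside.

How it is judged (in metres and radians):
On the way, in this order (a step that is already met when the one before it is completed fails the run):
1. the pin stands upright in the holder's well, down on its floor, thin end up, and the fingers have let go of it (horizontal distance between pin and holder_in below 0.007 m and z of pin in the frame of holder_in below 0.006 m and angle between pin's own z axis and vertical below 0.1 rad and contact force between the fingers and pin below 0.2 N), for 0.2 s.
2. the ring sits over the thin end, flat on the shoulder of the standing pin (horizontal distance between pin and holder_in below 0.007 m and z of pin in the frame of holder_in below 0.006 m and angle between pin's own z axis and vertical below 0.1 rad and distance between ring_mid and pin_shoulder below 0.0145 m and z of ring_mid in the frame of pin between 0.155 and 0.163 m and angle between the z axis of ring and the z axis of pin, either way round below 0.1 rad), for 0.2 s.
At the end, for the whole second after the job is handed in: Pin in the holder, thin end up: foot within 7 mm of the well's centre and under 6 mm above its floor, leaning under 0.1 rad. Ring round the thin end on the shoulder: its middle 5 to 13 mm above the shoulder and on axis, axes within 0.1 rad. Both at rest (all of step 2 and linear speed of each of pin, ring below 0.02 m/s); the robot touches nothing.
It fails at once if the glass canister is shifted by more than 20 mm or tipped (distance of canister from where it was at the start of the episode above 0.02 m or angle between canister's own z axis and vertical above 0.25 rad).
It fails at once if the acrylic jar is shifted by more than 20 mm or tipped (distance of jar from where it was at the start of the episode above 0.02 m or angle between jar's own z axis and vertical above 0.25 rad).
It fails at once if the teapot is shifted by more than 20 mm or tipped (distance of teapot from where it was at the start of the episode above 0.02 m or angle between teapot's own z axis and vertical above 0.25 rad).
It fails at once if the pin is dropped into the cup (it falls faster than 0.6 m/s, a fall of about 20 mm) (horizontal distance between pin and holder_in below 0.03 m and z of pin in the frame of holder_in below 0.07 m and linear speed of pin above 0.6 m/s).
It fails at once if the ring is dropped onto the pin (it falls faster than 0.8 m/s, a fall of about 35 mm) (distance between ring_mid and pin_shoulder below 0.07 m and horizontal distance between ring_mid and pin_shoulder below 0.03 m and linear speed of ring above 0.8 m/s).
It also fails if it takes over 72 s, if anything falls off the work surface, if the arm or the gripper's body presses on something with over 40 N, if the wrist force passes 120 N, or if a joint passes its speed limit or range.

## Working session

There is one attempt and no reset: what is moved stays moved. The work goes in short steps, Python scripts to look and compute and a tool call to move; the robot and the scene stay as the last step left them, time stands still between calls to the robot, and variables do not carry over. Pictures are saved under pics/ and viewed, about 8 in all and at most 12, crops included, and the job is handed in when it is done.

Besides the shell and the picture viewer there is one more tool, called after "Request:" as name(argument=value, ...), one argument or row to a line, values as JSON. servo_tool: Moves the arm, as the interface text tells. Its arguments: {"type":"object","properties":{"motion":{"type":"array"},"force":{"type":"number"}},"required":["motion"]}

```bash
mkdir -p pics; python3 - <<'E'
from bench import *
import cv2,numpy as np
for n in("scene","top"):
    cv2.imwrite(f"pics/{n}0.png",snapshot(n)); p=camera_params(n)
    print(n,p["fx"],p["fy"],p["cx"],p["cy"],np.round(p["R"],3).tolist(),np.round(p["t"],1))
    R=np.array(p["R"]);print(-R.T@np.array(p["t"]))
print(sense(),hold_point_z)
E
```

```text
scene 446.29408374060966 446.29408374060966 277.69578939938657 201.4754139656417 [[0.488, 0.873, 0.009], [0.763, -0.421, -0.491], [-0.425, 0.247, -0.871]] [-309.3 -396.4 1727. ]
[1187.26992541 -322.6258099  1312.06869781]
top 528.8151771495584 528.8151771495584 283.7949291156232 208.9626601132493 [[-0.019, -1.0, -0.015], [-0.997, 0.02, -0.077], [0.077, 0.013, -0.997]] [  21.   620.4 1463.6]
[ 505.61362367  -10.63804487 1507.23702527]
{'time': 0.1, 'joint_pos': array([ 6.79286915e+01,  7.50906073e+00,  8.53238872e+01, -2.47631819e-03,
        8.72611591e+01, -4.89440236e+00]), 'qd': array([-0.05936622,  0.01568719, -0.12695625,  0.0751374 ,  0.00865129,
       -0.01614518]), 'joint_efforts': array([ 2.03192001e-03, -5.70956540e+01, -5.01939332e+01, -8.37437938e-05,
        8.32782331e-03, -2.68532929e-06]), 'tool_pos': array([177.01394504, 572.7749799 , 230.35913922]), 'tcp_rot': array([-1.79906025e+02, -5.56489378e-03,  1.62823210e+02]), 'ft_force': array([ 0.31646712, -0.3577056 , -0.0298189 ]), 'wrist_torque': array([-0.02886889, -0.02809283, -0.01606481]), 'finger_gap': 85.62664029608048} 18.700000000000003
```

View pics/scene0.png

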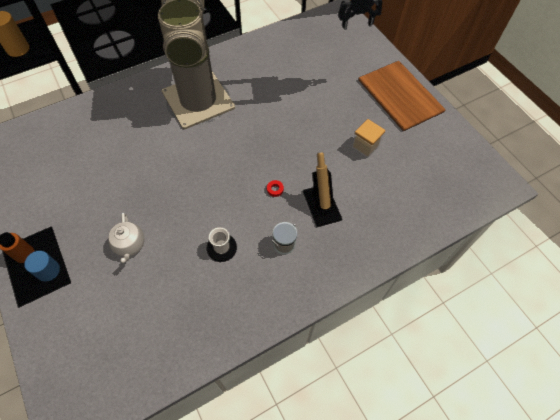

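View pics/top0.png

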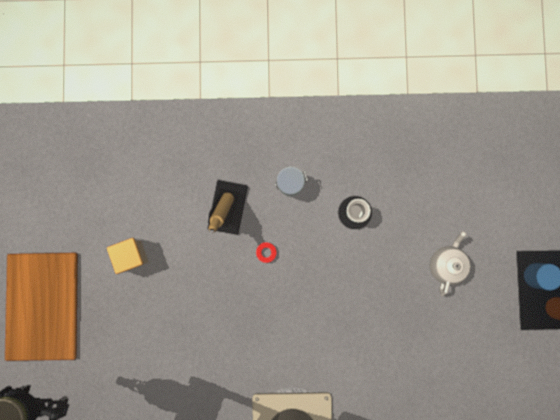

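The scene view shows the pin in the cradle at (323,180), the ring at (275,188), the cup at (220,242) and the canister at (285,235). The top view shows the pin at (222,210), the ring at (267,253), the cup at (356,211), the canister at (291,180), the jar at (125,256) and the teapot at (452,265). Next I'll measure them with masks.

```bash
cat > h.py <<'E'
import numpy as np,cv2
from bench import *
P={n:camera_params(n) for n in("scene","top")}
def ray(n,uv):
    p=P[n];R=np.array(p["R"]);c=-R.T@np.array(p["t"])
    d=R.T@np.array([(uv[0]-p["cx"])/p["fx"],(uv[1]-p["cy"])/p["fy"],1]);return c,d/np.linalg.norm(d)
def onz(n,uv,z):
    c,d=ray(n,uv);return c+d*(z-c[2])/d[2]
def proj(n,X):
    p=P[n];x=np.array(p["R"])@np.array(X)+np.array(p["t"]);return np.array([p["fx"]*x[0]/x[2]+p["cx"],p["fy"]*x[1]/x[2]+p["cy"]])
def tri(a,b):
    (c1,d1),(c2,d2)=ray("scene",a),ray("top",b)
    A=np.stack([d1,-d2],1);s=np.linalg.lstsq(A,c2-c1,rcond=None)[0]
    p,q=c1+s[0]*d1,c2+s[1]*d2;return (p+q)/2,np.linalg.norm(p-q)
def mask(im,box,f):
    hsv=cv2.cvtColor(im,cv2.COLOR_BGR2HSV).astype(int);m=f(*[hsv[...,i] for i in range(3)]).astype(np.uint8)
    k=np.zeros_like(m);x0,y0,x1,y1=box;k[y0:y1,x0:x1]=1;return m*k
def pts(m):
    n,l,s,c=cv2.connectedComponentsWithStats(m);i=1+np.argmax(s[1:,4]);return np.argwhere(l==i)[:,::-1].astype(np.float32)
red=lambda h,s,v:((h<8)|(h>172))&(s>150)&(v>90)
wood=lambda h,s,v:(h>5)&(h<28)&(s>95)&(v>50)
black=lambda h,s,v:(v<35)
white=lambda h,s,v:(v>135)&(s<60)
E
python3 - <<'E'
from h import *
I={n:cv2.imread(f"pics/{n}0.png") for n in P}
B={"ring":{"top":(250,235,285,270),"scene":(258,172,292,204)},"pin":{"top":(200,180,245,240),"scene":(308,145,340,220)},
"foot":{"top":(330,185,380,235),"scene":(198,222,243,265)},"base":{"top":(200,170,255,245),"scene":(295,160,350,230)}}
for k,f in(("ring",red),("pin",wood),("foot",black),("base",black)):
  for n in P:
    q=pts(mask(I[n],B[k][n],f));h=cv2.convexHull(q)
    print(k,n,len(q),"bb",q.min(0),q.max(0))
    if k=="ring": e=cv2.fitEllipse(h);print(e,onz(n,e[0],18 if n=="top" else 12))
    if k=="foot": e=cv2.fitEllipse(h);print(e,onz(n,e[0],10))
    if k=="pin":
      m=q.mean(0);u,s,v=np.linalg.svd(q-m,full_matrices=False);t=(q-m)@v[0];w=(q-m)@v[1]
      print(m,v[0],t.min(),t.max());print([(int(a),round(float(w[(t>=a)&(t<a+3)].min()),1),round(float(w[(t>=a)&(t<a+3)].max()),1)) for a in np.arange(t.min(),t.max()-2,3)])
    if k=="base":
      print(cv2.minAreaRect(q)); 
      for c in cv2.approxPolyDP(h,3,True)[:,0]: print(c,onz(n,c,12)[:2].round(0))
out=[cv2.resize(I["top"][165:265,195:385],None,fx=4,fy=4,interpolation=cv2.INTER_CUBIC)]
cv2.imwrite("pics/c1.png",out[0])
s=I["scene"]; cv2.imwrite("pics/c2.png",cv2.resize(s[140:270,195:355],None,fx=4.5,fy=4.5,interpolation=cv2.INTER_CUBIC))
E
```

```text
ring scene 173 bb [267. 180.] [283. 196.]
((274.8536682128906, 187.7791290283203), (15.668721199035645, 16.471647262573242), 114.53417205810547) [501.31600142  63.09496717  12.        ]
ring top 227 bb [256. 243.] [275. 262.]
((265.8887939453125, 252.12478637695312), (19.464479446411133, 19.896543502807617), 120.74846649169922) [500.61570961  61.57065325  18.        ]
pin scene 545 bb [317. 153.] [330. 208.]
[323.06238 182.6789 ] [0.10199912 0.9947845 ] -30.04046 25.692677
[(-30, -2.9, 2.3), (-27, -2.7, 2.6), (-24, -2.4, 2.9), (-21, -2.9, 3.2), (-18, -4.6, 4.5), (-15, -5.3, 4.8), (-12, -5.1, 5.1), (-9, -5.6, 5.5), (-6, -5.5, 4.8), (-3, -5.2, 5.1), (0, -4.9, 5.4), (2, -5.5, 4.7), (5, -5.3, 5.0), (8, -5.0, 5.3), (11, -4.6, 5.4), (14, -5.3, 4.9), (17, -5.0, 5.2), (20, -4.7, 5.3)]
pin top 495 bb [208. 192.] [233. 230.]
[220.70708 210.8303 ] [-0.45016214  0.89294684] -20.555 20.601706
[(-20, -4.6, 4.3), (-17, -6.0, 5.7), (-14, -6.4, 6.6), (-11, -6.0, 6.1), (-8, -6.4, 6.6), (-5, -6.4, 6.6), (-2, -6.8, 6.6), (0, -6.4, 6.2), (3, -6.8, 7.1), (6, -6.8, 7.1), (9, -6.8, 7.5), (12, -6.3, 6.6), (15, -4.1, 4.0), (18, -4.1, 3.5)]
foot scene 305 bb [207. 237.] [235. 261.]
((221.21392822265625, 247.46298217773438), (26.713478088378906, 29.187007904052734), 70.8270492553711) [ 611.2014086  -191.75980687   10.        ]Traceback (most recent call last):
  File "<stdin>", line 7, in <module>
  File "h.py", line 19, in pts
    n,l,s,c=cv2.connectedComponentsWithStats(m);i=1+np.argmax(s[1:,4]);return np.argwhere(l==i)[:,::-1].astype(np.float32)
                                                    ~~~~~~~~~^^^^^^^^^
    return _wrapfunc(a, 'argmax', axis=axis, out=out, **kwds)
    return bound(*args, **kwds)
ValueError: attempt to get argmax of an empty sequence
```

```bash
python3 - <<'E'
from h import *
I={n:cv2.imread(f"pics/{n}0.png") for n in P}
hs=cv2.cvtColor(I["top"],cv2.COLOR_BGR2HSV);print(hs[222,362],hs[225,350],hs[185,225],hs[211,356],hs[211,348],hs[240,300])
# pin axis: planes of both views
N=[];C=[]
for n,m,v in(("scene",(323.06,182.68),(.102,.9948)),("top",(220.71,210.83),(-.4502,.8929))):
    m=np.array(m);v=np.array(v);c,a=ray(n,m-10*v);_,b=ray(n,m+10*v);k=np.cross(a,b);N.append(k/np.linalg.norm(k));C.append(c)
d=np.cross(*N);d/=np.linalg.norm(d);d*=np.sign(d[2])
p0=np.linalg.lstsq(np.array(N),[N[0]@C[0],N[1]@C[1]],rcond=None)[0]
at=lambda z:p0+d*(z-p0[2])/d[2]
print("axis",d,"tilt",np.degrees(np.arccos(d[2])),"lean dir",np.degrees(np.arctan2(d[1],d[0])))
for z in(35,43.5,150,160,165,180,200,208):print(z,at(z).round(1),proj("scene",at(z)).round(1),proj("top",at(z)).round(1))
print(tri((320,152.8),(211.4,229.2)),tri((321.2,164.3),(214.2,223.8)))
cv2.imwrite("pics/c1.png",cv2.resize(I["top"][165:265,195:385],None,fx=4,fy=4,interpolation=cv2.INTER_CUBIC))
E
```

```text
[23 23 90] [45 10 53] [170  17  46] [ 13  25 162] [ 20  31 182] [  6  17 148]
axis [-0.2623743  -0.03052887  0.96448313] tilt 15.316121421612541 lean dir -173.36312708890014
35 [545.5 223.   35. ] [322.2 174.6] [207.5 237.1]
43.5 [543.2 222.7  43.5] [322.  172.8] [207.1 237.9]
150 [514.2 219.3 150. ] [319.5 148.4] [201.9 248.2]
160 [511.5 219.  160. ] [319.3 145.9] [201.3 249.3]
165 [510.1 218.8 165. ] [319.2 144.7] [201.1 249.8]
180 [506.  218.4 180. ] [318.8 141. ] [200.2 251.4]
200 [500.6 217.7 200. ] [318.3 136. ] [199.1 253.6]
208 [498.4 217.5 208. ] [318.1 133.9] [198.7 254.6]
(array([560.26142513, 186.38424971, 204.1812076 ]), np.float64(0.32546888319000195)) (array([575.6916081 , 185.50821894, 162.66838829]), np.float64(0.590238594793908))
```

View pics/c1.png

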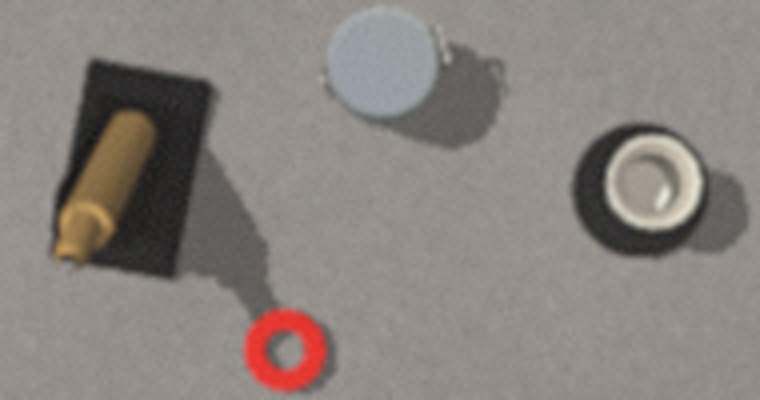

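The top crop shows the cradle base with corners near (217.5,180), (247.5,185.5) and (238.8,233.8) in full-image pixels, and the pin leaning down-left. Two-view plane intersection is badly conditioned here, so I'll use the known heights: tip 208, shoulder 165, tilt 30°.

```bash
python3 - <<'E'
from h import *
I={n:cv2.imread(f"pics/{n}0.png") for n in P}
im=I["top"]
g=np.zeros(im.shape[:2],np.uint8)
mx=im.max(2)
for nm,box in(("base",(200,170,255,245)),("foot",(333,190,378,235))):
    m=mask(im,box,lambda h,s,v:(v<62)|((h<28)&(s>95)) if nm=="base" else v<66)
    q=pts(m);h=cv2.convexHull(q);print(nm,len(q))
    if nm=="base":
        r=cv2.minAreaRect(q);print(r);W=np.array([onz("top",c,12) for c in cv2.boxPoints(r)])
        print(W.round(0),W.mean(0),np.linalg.norm(np.diff(W,axis=0),axis=1))
        e=W[1]-W[0] if np.linalg.norm(W[1]-W[0])>np.linalg.norm(W[2]-W[1]) else W[2]-W[1];print("long az",np.degrees(np.arctan2(e[1],e[0])))
    else:
        e=cv2.fitEllipse(h);print(e,onz("top",e[0],12))
for n,box in(("top",(340,192,376,228)),("scene",(205,225,235,258))):
    q=pts(mask(I[n],box,lambda h,s,v:(v>120)));h=cv2.convexHull(q);e=cv2.fitEllipse(h);print("cup",n,len(q),e,onz(n,e[0],88 if n=="top" else 60))
for n,a,b in(("scene",(320,152.8),(321.2,164.3)),("top",(211.4,229.2),(214.2,223.8))):
    print(n,"tip",onz(n,a,206).round(1),"sh",onz(n,b,165).round(1))
for n,c in (("top",(291,180)),):print("can",onz(n,c,89))
print("jar",onz("top",(125,256),94),"pot",onz("top",(456,266),110))
E
```

```text
base 1486
((227.0192413330078, 206.9038543701172), (31.77081298828125, 50.009613037109375), 11.309932708740234)
[[571. 229.  12.]
 [710. 200.  12.]
 [691. 111.  12.]
 [552. 141.  12.]] [630.98152899 170.2673561   12.        ] [142.44389544  90.91865434 142.18474942]
long az -11.791938736101983
foot 305
((354.8838195800781, 212.173583984375), (31.897113800048828, 32.50314712524414), 114.0551528930664) [ 608.50640495 -191.87481387   12.        ]
cup top 718 ((357.71002197265625, 197.75221252441406), (36.1225471496582, 48.08204650878906), 176.8083953857422) [ 642.01590588 -191.38883282   88.        ]
cup scene 435 ((218.77467346191406, 231.9994659423828), (27.09114646911621, 34.10276412963867), 79.55860137939453) [ 582.73169784 -180.86636891   60.        ]
scene tip [561.3 185.7 206. ] sh [577.  184.8 165. ]
top tip [560.1 186.  206. ] sh [575.4 184.9 165. ]
can [693.7257961  -12.88462171  89.        ]
jar [497.63145166 434.96771396  94.        ] pot [ 455.39443267 -439.85290149  110.        ]
```

```bash
cat >> h.py <<'E'
from scipy.spatial.transform import Rotation as Rn
def togo(pos,rot=None):
    s=sense();R=Rn.from_euler("xyz",s["tcp_rot"],degrees=True);d=R.inv().apply(np.array(pos)-s["tool_pos"])
    T=R if rot is None else Rn.from_euler("xyz",rot,degrees=True)
    print("togo tool mm",d.round(1),"rotvec",(R.inv()*T).as_rotvec().round(3),"pos",s["tool_pos"].round(1),"rpy",s["tcp_rot"].round(1),"gap",round(s["finger_gap"],1),"F",s["ft_force"].round(1),"t",round(s["time"],2))
E
python3 - <<'E'
from h import *
az=np.radians(168.2);d=np.array([.5*np.cos(az),.5*np.sin(az),.866]);l=np.array([np.sin(az),-np.cos(az),0])
mv={"scene":((323.06,182.68),(.102,.9948)),"top":((220.71,210.83),(-.4502,.8929))}
for tip in((561,186,208),(565,184,208),(565,182,208)):
  tip=np.array(tip,float)
  for n,(m,v) in mv.items():
    m=np.array(m);v=np.array(v);o=[]
    for s in(200,150,100,60):
        u=proj(n,tip-(200-s)*d)-m;o.append((round(float(u@v),1),round(float(u@[-v[1],v[0]]),1)))
    print(tip,n,"(along,lateral) s=200,150,100,60",o)
X=np.array([np.cos(az),np.sin(az),0]);
z=-d;y=np.cross(z,X);y/=np.linalg.norm(y);x=np.cross(y,z);M=np.stack([x,y,z],1)
rpy=Rn.from_matrix(M).as_euler("xyz",degrees=True);print("rpy",rpy)
tip=np.array([565,184,208.]);print("pregrasp");togo(tip+d*60,rpy);print("grasp",tip-45*d)
E
```

```text
[561. 186. 208.] scene (along,lateral) s=200,150,100,60 [(-30.5, -0.1), (-15.9, -0.1), (-1.8, -0.1), (9.1, -0.1)]
[561. 186. 208.] top (along,lateral) s=200,150,100,60 [(20.3, 0.3), (10.3, 0.4), (0.9, 0.4), (-6.2, 0.4)]
[565. 184. 208.] scene (along,lateral) s=200,150,100,60 [(-29.3, -0.2), (-14.7, -0.1), (-0.6, -0.1), (10.3, -0.1)]
[565. 184. 208.] top (along,lateral) s=200,150,100,60 [(18.5, 0.4), (8.5, 0.4), (-0.8, 0.4), (-7.8, 0.4)]
[565. 182. 208.] scene (along,lateral) s=200,150,100,60 [(-29.1, 0.4), (-14.5, 0.4), (-0.4, 0.4), (10.5, 0.4)]
[565. 182. 208.] top (along,lateral) s=200,150,100,60 [(18.1, -0.3), (8.1, -0.3), (-1.2, -0.3), (-8.2, -0.2)]
rpy [-180.           30.00072778  168.2       ]
pregrasp
togo tool mm [-455.6 -259.7  -29.2] rotvec [-0.026 -0.523 -0.091] pos [177.  572.8 230.4] rpy [-179.9   -0.   162.8] gap 85.6 F [ 0.3 -0.4 -0. ] t 0.1
grasp [587.02451625 179.39883883 169.03      ]
```

Request:
servo_tool(
  motion=[
    [85, -42, -24, -5, 0, 0, 0],
    [85, -42, -24, -5, 0, 0, 0],
    [85, -42, -24, -5, 0, 0, 0],
    [85, -42, -24, -5, 0, 0, 0],
    [85, -42, -24, -5, 0, 0, 0],
    [85, -42, -24, -5, 0, 0, 0],
    [85, -42, -24, -5, 0, 0, 0],
    [85, -42, -24, 0, 0, 0, 0],
    [85, -42, -24, 0, 0, 0, 0],
    [85, -30, -20, 0, 0, 0, 0],
  ],
  force=60,
)

```text
time: 1.1
tool_pos: [502.6, 217.5, 261.2]
tcp_rot: [-179.5, -0.2, 163.4]
ft_force: [0.6, 0.2, 0.2]
finger_gap: 85.1
```

Request:
servo_tool(
  motion=[
    [85, 0, 0, 0, -0.01, -0.13, -0.02],
    [85, 0, 0, 0, -0.01, -0.13, -0.02],
    [85, 0, 0, 0, -0.01, -0.13, -0.02],
    [85, 0, 0, 0, 0, -0.13, -0.03],
    [85, 0, 0, 0, 0, 0, 0],
  ],
)

```text
time: 1.6
tool_pos: [506.0, 207.4, 250.7]
tcp_rot: [-179.1, 29.8, 168.5]
ft_force: [-0.5, -0.2, -1.1]
finger_gap: 85.0
```

```bash
python3 -c "
from h import *
d=np.array([-.4895,.1022,.866]);tip=np.array([563.5,184.2,208])
togo(tip+d*60,[-180,30,168.2]);togo(tip-d*45,[-180,30,168.2])"
```

```text
togo tool mm [-31.5 -11.    7.6] rotvec [-0.014 -0.003  0.005] pos [506.  207.4 250.7] rpy [-179.1   29.8  168.5] gap 85.0 F [-0.5 -0.2 -1.1] t 1.6
togo tool mm [-31.8  -9.6 112.5] rotvec [-0.014 -0.003  0.005] pos [506.  207.4 250.7] rpy [-179.1   29.8  168.5] gap 85.0 F [-0.5 -0.2 -1.1] t 1.6
```

Next I centre on the axis with a slight roll fix, without descending, and check.

Request:
servo_tool(
  motion=[
    [85, -16, -5, 0, -0.014, -0.003, 0.005],
    [85, -15.5, -5, 0, 0, 0, 0],
    [85, 0, 0, 0, 0, 0, 0],
  ],
)

```text
time: 1.9
tool_pos: [530.1, 193.2, 267.0]
tcp_rot: [179.9, 29.6, 168.3]
ft_force: [0.0, -0.0, 0.3]
finger_gap: 85.0
```

```bash
python3 -c "
from h import *
d=np.array([-.4895,.1022,.866]);tip=np.array([563.5,184.2,208])
togo(tip-d*45,[-180,30,168.2])
T=snapshot('top')[165:265,180:280];S=snapshot('scene')[120:220,270:370]
cv2.imwrite('pics/a.png',np.hstack([cv2.resize(x,(400,400),interpolation=2) for x in(T,S)]))"
```

```text
togo tool mm [ -1.3  -2.4 113.4] rotvec [ 0.003 -0.008  0.001] pos [530.1 193.2 267. ] rpy [179.9  29.6 168.3] gap 85.0 F [ 0.  -0.   0.3] t 1.9
```

View pics/a.png

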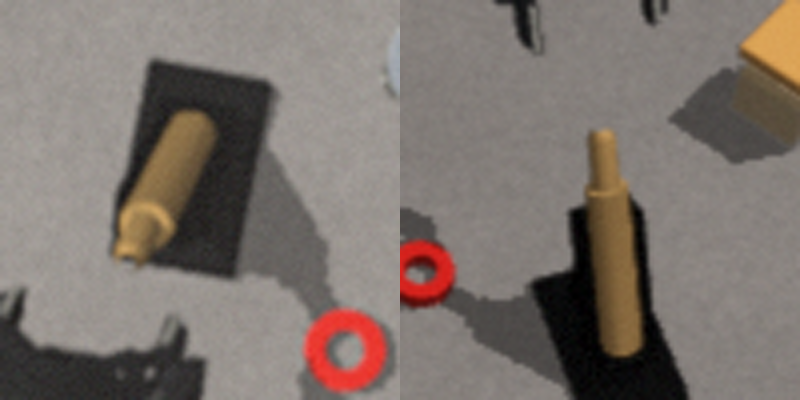

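The crops show the fingers straddling the extension of the pin's axis in both views: finger midpoint about (94,310) on the left and (596,34) on the right. I'll advance along the axis.

Request:
servo_tool(
  motion=[
    [85, -1.3, -2.4, 25, 0, -0.008, 0],
    [85, 0, 0, 25, 0, 0, 0],
    [85, 0, 0, 25, 0, 0, 0],
    [85, 0, 0, 20, 0, 0, 0],
    [85, 0, 0, 10, 0, 0, 0],
    [85, 0, 0, 0, 0, 0, 0],
  ],
)

```text
time: 2.6
tool_pos: [582.0, 182.2, 172.2]
tcp_rot: [179.7, 29.6, 168.1]
ft_force: [-0.3, 0.4, 0.6]
finger_gap: 84.9
```

```bash
python3 -c "
from h import *
d=np.array([-.4895,.1022,.866]);tip=np.array([563.5,184.2,208])
togo(tip-d*45,[-180,30,168.2])"
```

```text
togo tool mm [-2.  -1.8  4.7] rotvec [ 0.004 -0.007 -0.002] pos [582.  182.2 172.2] rpy [179.7  29.6 168.1] gap 84.9 F [-0.3  0.4  0.6] t 2.6
```

Request:
servo_tool(
  motion=[
    [85, -2, -1.8, 4, 0.004, -0.007, 0],
    [40, 0, 0, 0, 0, 0, 0],
    [40, 0, 0, 0, 0, 0, 0],
    [40, 0, 0, 0, 0, 0, 0],
    [40, 0, 0, 0, 0, 0, 0],
  ],
  force=60,
)

```text
time: 3.1
tool_pos: [586.1, 181.0, 173.4]
tcp_rot: [179.8, 30.2, 168.0]
ft_force: [-0.7, 0.1, 0.0]
finger_gap: 39.8
```

Request:
servo_tool(
  motion=[
    [26, 0, 0, 0, 0, 0, 0],
    [26, 0, 0, 0, 0, 0, 0],
    [15, 0, 0, 0, 0, 0, 0],
    [15, 0, 0, 0, 0, 0, 0],
    [15, 0, 0, 0, 0, 0, 0],
    [15, 0, 0, 0, 0, 0, 0],
  ],
  force=60,
)

```text
time: 3.7
tool_pos: [586.2, 181.3, 174.7]
tcp_rot: [179.8, 30.3, 168.0]
ft_force: [-1.6, 0.5, 1.4]
finger_gap: 20.1
```

```bash
python3 -c "
from h import *
d=np.array([-.4895,.1022,.866]);tip=np.array([563.5,184.2,208])
togo(tip-d*45,[-180,30,168.2])
T=snapshot('top')[165:265,180:280];S=snapshot('scene')[120:220,270:370]
cv2.imwrite('pics/b.png',np.hstack([cv2.resize(x,(400,400),interpolation=2) for x in(T,S)]))"
```

```text
togo tool mm [ 3.1 -1.8  4.7] rotvec [ 0.003  0.005 -0.003] pos [586.2 181.3 174.7] rpy [179.8  30.3 168. ] gap 20.1 F [-1.6  0.5  1.4] t 3.7
```

View pics/b.png

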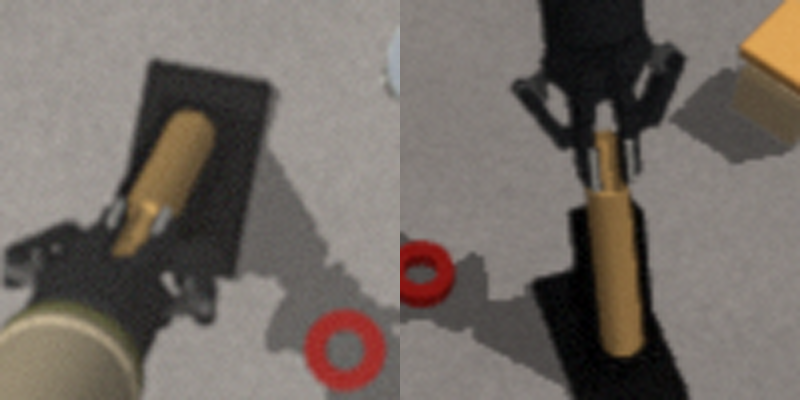

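The pads hold the thin end, with their tips just above the shoulder at crop (597,190). I'll lift along the axis.

Request:
servo_tool(
  motion=[
    [15, 0, 0, -6, 0, 0, 0],
    [15, 0, 0, -12, 0, 0, 0],
    [15, 0, 0, -20, 0, 0, 0],
    [15, 0, 0, -25, 0, 0, 0],
    [15, 0, 0, -25, 0, 0, 0],
    [15, 0, 0, -25, 0, 0, 0],
    [15, 0, 0, -25, 0, 0, 0],
    [15, 0, 0, -20, 0, 0, 0],
    [15, 0, 0, 0, 0, 0, 0],
  ],
  force=80,
)

```text
time: 4.7
tool_pos: [503.8, 196.8, 319.7]
tcp_rot: [179.7, 30.4, 167.9]
ft_force: [-0.2, 0.1, -0.1]
finger_gap: 20.4
```

```bash
python3 -c "
from h import *
togo([460,170,320],[-180,0,168.2])
T=snapshot('top')[140:290,160:310];S=snapshot('scene')[60:210,250:400]
cv2.imwrite('pics/c.png',np.hstack([cv2.resize(x,(400,400),interpolation=2) for x in(T,S)]))"
```

```text
togo tool mm [ 31.9 -35.3 -19.3] rotvec [ 0.004  0.531 -0.003] pos [503.8 196.8 319.7] rpy [179.7  30.4 167.9] gap 20.4 F [-0.2  0.1 -0.1] t 4.7
```

View pics/c.png

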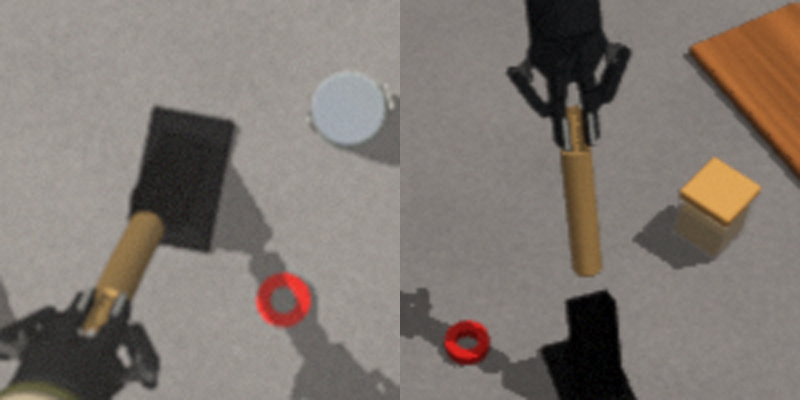

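The pin is clear of the cradle, with its foot at crop (588,270), and aligned with the tool. I'll rotate it upright and carry it to the cup.

Request:
servo_tool(
  motion=[
    [15, 0, 0, 0, 0, 0.133, 0],
    [15, 0, 0, 0, 0, 0.133, 0],
    [15, 0, 0, 0, 0, 0.133, 0],
    [15, 0, 0, 0, 0, 0.132, 0],
    [15, 0, 0, 0, 0, 0, 0],
  ],
)

```text
time: 5.3
tool_pos: [499.0, 194.7, 301.0]
tcp_rot: [-179.7, -2.3, 168.2]
ft_force: [0.0, -0.5, -2.7]
finger_gap: 20.2
```

Request:
servo_tool(
  motion=[
    [15, -9, -18, 0, 0, 0, 0],
    [15, -18, -36, 0, 0, 0, 0],
    [15, -18, -36, 0, 0, 0, 0],
    [15, -18, -36, 0, 0, 0, 0],
    [15, -18, -36, 0, 0, 0, 0],
    [15, -18, -36, 0, 0, 0, 0],
    [15, -18, -36, 0, 0, 0, 0],
    [15, -18, -36, 0, 0, 0, 0],
    [15, -18, -36, 0, 0, 0, 0],
    [15, -9, -18, 0, 0, 0, 0],
  ],
)

```text
time: 6.3
tool_pos: [590.6, -167.1, 285.0]
tcp_rot: [-178.8, -1.7, 168.3]
ft_force: [-0.2, 0.9, -1.5]
finger_gap: 20.0
```

```bash
python3 -c "
from h import *
togo([609.5,-192,280],[-180,0,168.2])"
```

```text
togo tool mm [-23.7 -20.5   4.7] rotvec [-0.021 -0.03   0.003] pos [ 590.6 -167.1  285. ] rpy [-178.8   -1.7  168.3] gap 20.0 F [-0.2  0.9 -1.5] t 6.3
```

Request:
servo_tool(
  motion=[
    [15, -12, -10.5, 0, -0.021, -0.03, 0.003],
    [15, -12, -10, 0, 0, 0, 0],
    [15, 0, 0, 0, 0, 0, 0],
    [15, 0, 0, 0, 0, 0, 0],
  ],
)

```text
time: 6.7
tool_pos: [609.0, -194.6, 281.6]
tcp_rot: [-179.8, 0.1, 167.9]
ft_force: [0.7, 0.0, -2.1]
finger_gap: 20.2
```

```bash
python3 -c "
from h import *
print(onz('top',(358.75,210.5),88))
I=cv2.imread('pics/top0.png')
q=pts(mask(I,(340,190,374,232),lambda h,s,v:(v>150)&(s<60)&(np.hypot(np.arange(560)[None]-358.7,np.arange(420)[:,None]-210.5)<15)))
e=cv2.fitEllipse(cv2.convexHull(q));print(len(q),e,onz('top',e[0],88))
togo([609.5,-192,280],[-180,0,168.2])
T=snapshot('top')[130:280,290:440];S=snapshot('scene')[120:270,150:300]
cv2.imwrite('pics/d.png',np.hstack([cv2.resize(x,(400,400),interpolation=2) for x in(T,S)]))"
```

```text
[ 607.57490352 -193.15734574   88.        ]
372 ((358.0628662109375, 210.03036499023438), (23.1607723236084, 23.4344539642334), 20.180809020996094) [ 608.87614898 -191.35326203   88.        ]
togo tool mm [0.1 2.6 1.6] rotvec [-0.003  0.003 -0.004] pos [ 609.  -194.6  281.6] rpy [-1.798e+02  1.000e-01  1.679e+02] gap 20.2 F [ 0.7  0.  -2.1] t 6.7
```

View pics/d.png

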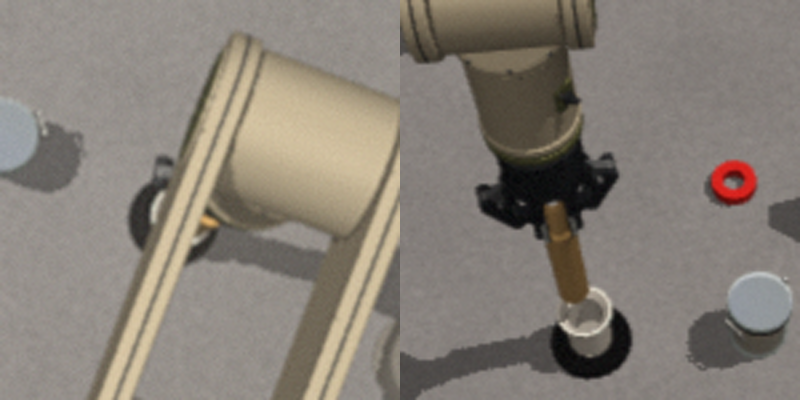

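The scene crop shows the pin hanging over the cup, with its foot at (573,298). I'll check its tilt and position numerically from the scene view.

```bash
cat >> h.py <<'E'
def chk(xy,zs):
    q=pts(mask(snapshot("scene"),(180,150,260,262),lambda h,s,v:(h>5)&(h<28)&(s>110)&(v>40)))
    m=q.mean(0);u,s,v=np.linalg.svd(q-m,full_matrices=False);v=v[0]*np.sign(v[0][1]);t=(q-m)@v;w=(q-m)@[-v[1],v[0]]
    for a in np.arange(t.min(),t.max()-2,4):
        k=(t>=a)&(t<a+4);c=m+(a+2)*v+(w[k].min()+w[k].max())/2*np.array([-v[1],v[0]]);print(c.round(1),round(float(w[k].max()-w[k].min()+1),1))
    for z in zs:print("pred",z,proj("scene",[*xy,z]).round(1))
E
python3 -c "
from h import *
chk((609,-194.6),(330,280,275,200,130,125))"
```

```text
[207.3 197.7] 8.5
[208.3 201.6] 9.0
[209.4 205.5] 8.3
[210.2 209.4] 10.5
[211.4 213.2] 11.4
[212.4 217.1] 11.4
[213.2 221. ] 11.2
[214.2 224.9] 11.2
[214.8 228.8] 10.5
[216.4 232.6] 7.3
pred 330 [207.1 196.6]
pred 280 [209.5 206.1]
pred 275 [209.8 207. ]
pred 200 [213.1 219.9]
pred 130 [215.9 230.8]
pred 125 [216.1 231.6]
```

Request:
servo_tool(
  motion=[
    [15, 0, 2.6, 0, -0.003, 0.003, 0],
    [15, 0, 0, 10, 0, 0, 0],
    [15, 0, 0, 15, 0, 0, 0],
    [15, 0, 0, 10, 0, 0, 0],
    [15, 0, 0, 0, 0, 0, 0],
  ],
)

```text
time: 7.35
tool_pos: [609.5, -188.9, 243.7]
tcp_rot: [180.0, -0.0, 168.2]
ft_force: [-0.1, -0.0, -2.1]
finger_gap: 20.0
```

```bash
python3 -c "
from h import *
togo([609.2,-191.8,180],[-180,0,168.2])"
```

```text
togo tool mm [-0.4 -2.9 63.7] rotvec [ 0.    -0.001 -0.001] pos [ 609.5 -188.9  243.7] rpy [180.   -0.  168.2] gap 20.0 F [-0.1 -0.  -2.1] t 7.35
```

Request:
servo_tool(
  motion=[
    [15, 0, -2.6, 2, 0, 0, 0],
    [15, 0, 0, 0, 0, 0, 0],
    [15, 0, 0, 0, 0, 0, 0],
  ],
)

```text
time: 7.65
tool_pos: [608.4, -191.8, 240.6]
tcp_rot: [180.0, -0.1, 168.2]
ft_force: [0.1, 0.4, -0.3]
finger_gap: 20.1
```

```bash
python3 -c "
from h import *
togo([609.2,-191.8,180],[-180,0,168.2])"
```

```text
togo tool mm [-0.9  0.1 60.6] rotvec [ 0.    -0.002 -0.001] pos [ 608.4 -191.8  240.6] rpy [ 1.800e+02 -1.000e-01  1.682e+02] gap 20.1 F [ 0.1  0.4 -0.3] t 7.65
```

Request:
servo_tool(
  motion=[
    [15, -0.8, 0, 4, 0, 0, 0],
    [15, 0, 0, 5, 0, 0, 0],
    [15, 0, 0, 5, 0, 0, 0],
    [15, 0, 0, 5, 0, 0, 0],
    [15, 0, 0, 3, 0, 0, 0],
    [15, 0, 0, 0, 0, 0, 0],
  ],
)

```text
time: 8.25
tool_pos: [612.2, -192.2, 220.1]
tcp_rot: [180.0, 0.4, 168.2]
ft_force: [3.0, 1.1, -0.2]
finger_gap: 20.0
```

```bash
python3 -c "
from h import *
togo([609.2,-191.8,180],[-180,0,168.2])
chk((609,-191.8),(267,217,88))"
```

```text
togo tool mm [ 3.2 -0.3 40.1] rotvec [ 0.001  0.006 -0.001] pos [ 612.2 -192.2  220.1] rpy [180.    0.4 168.2] gap 20.0 F [ 3.   1.1 -0.2] t 8.25
[211.4 210.2] 8.5
[212.5 214. ] 7.8
[213.6 217.9] 8.0
[214.7 221.7] 11.2
[215.7 225.6] 10.7
[216.6 229.5] 10.7
[217.4 233.4] 10.7
[218.4 237.3] 11.0
[219.3 241.2] 9.2
pred 267 [211.1 208. ]
pred 217 [213.3 216.7]
pred 88 [218.3 236.5]
```

Request:
servo_tool(
  motion=[
    [15, 0.5, 0, 0, 0, 0.004, 0],
    [15, 0, 0, 3, 0, 0, 0],
    [15, 0, 0, 4, 0, 0, 0],
    [15, 0, 0, 4, 0, 0, 0],
    [15, 0, 0, 4, 0, 0, 0],
    [15, 0, 0, 0, 0, 0, 0],
  ],
)

```text
time: 8.9
tool_pos: [612.3, -192.0, 204.3]
tcp_rot: [180.0, 0.2, 168.2]
ft_force: [2.5, -0.1, -2.0]
finger_gap: 19.9
```

Request:
servo_tool(
  motion=[
    [15, -0.5, 0, 4, 0, 0, 0],
    [15, 0, 0, 4, 0, 0, 0],
    [15, 0, 0, 4, 0, 0, 0],
    [15, 0, 0, 4, 0, 0, 0],
    [15, 0, 0, 3, 0, 0, 0],
    [15, 0, 0, 0, 0, 0, 0],
  ],
)

```text
time: 9.5
tool_pos: [612.7, -192.1, 183.3]
tcp_rot: [179.9, 0.2, 168.2]
ft_force: [2.8, 1.0, -2.3]
finger_gap: 19.9
```

Request:
servo_tool(
  motion=[
    [15, 0, 0, 3, 0, 0, 0],
    [15, 0, 0, 3, 0, 0, 0],
    [15, 0, 0, 2, 0, 0, 0],
    [15, 0, 0, 0, 0, 0, 0],
  ],
)

```text
time: 9.9
tool_pos: [613.0, -192.1, 175.0]
tcp_rot: [180.0, 0.2, 168.2]
ft_force: [3.0, -0.3, -1.5]
finger_gap: 20.2
```

```bash
python3 -c "
from h import *
togo([611,-191.8,170],[-180,0,168.2])
chk((611,-191.8),(222,218,214,172,168,164,88))"
```

```text
togo tool mm [ 2.  -0.1  5. ] rotvec [ 0.001  0.003 -0.   ] pos [ 613.  -192.1  175. ] rpy [180.    0.2 168.2] gap 20.2 F [ 3.  -0.3 -1.5] t 9.9
[213.6 218.4] 7.8
[214.6 222.3] 7.8
[216.1 226. ] 8.0
[216.5 230. ] 10.7
[217.7 233.8] 11.2
[218.6 237.8] 11.0
[219.9 241.5] 10.2
pred 222 [213.4 216.4]
pred 218 [213.5 217.1]
pred 214 [213.7 217.8]
pred 172 [215.4 224.6]
pred 168 [215.6 225.2]
pred 164 [215.7 225.8]
pred 88 [218.6 237. ]
```

Request:
servo_tool(
  motion=[
    [15, 0, 0, 2, 0, 0, 0],
    [15, 0, 0, 2, 0, 0, 0],
    [15, 0, 0, 0, 0, 0, 0],
  ],
)

```text
time: 10.25
tool_pos: [614.0, -192.7, 174.1]
tcp_rot: [-180.0, 0.4, 168.2]
ft_force: [0.3, 0.5, -2.1]
finger_gap: 20.0
```

Request:
servo_tool(
  motion=[
    [15, 0.5, 0, 3, 0, 0, 0],
    [15, 0, 0, 3, 0, 0, 0],
    [15, 0, 0, 3, 0, 0, 0],
  ],
)

```text
time: 10.55
tool_pos: [616.3, -193.7, 173.8]
tcp_rot: [-179.9, 0.9, 168.2]
ft_force: [-3.5, 3.2, 16.9]
finger_gap: 20.0
```

Request:
servo_tool(
  motion=[
    [15, 0, 0, 0, 0, 0, 0],
    [15, 0, 0, 0, 0, 0, 0],
  ],
)

```text
time: 10.75
tool_pos: [615.4, -193.6, 173.9]
tcp_rot: [-179.9, 0.8, 168.2]
ft_force: [0.1, 0.1, 3.4]
finger_gap: 20.0
```

Request:
servo_tool(
  motion=[
    [15, 3, 1.5, -0.5, 0, -0.01, 0],
    [15, 0, 0, 0, 0, 0, 0],
    [15, 0, 0, 0, 0, 0, 0],
  ],
)

```text
time: 11.05
tool_pos: [612.4, -192.0, 174.1]
tcp_rot: [-179.8, 1.4, 168.2]
ft_force: [1.0, -0.3, 2.5]
finger_gap: 20.3
```

Request:
servo_tool(
  motion=[
    [26, 0, 0, 0, 0, 0, 0],
    [34, 0, 0, 0, 0, 0, 0],
    [50, 0, 0, 0, 0, 0, 0],
    [70, 0, 0, 0, 0, 0, 0],
    [70, 0, 0, 0, 0, 0, 0],
    [70, 0, 0, 0, 0, 0, 0],
  ],
)

```text
time: 11.65
tool_pos: [611.1, -191.8, 172.3]
tcp_rot: [-179.8, 1.2, 168.1]
ft_force: [0.4, -0.6, 0.4]
finger_gap: 70.1
```

```bash
python3 -c "
from h import *
togo([611,-191.8,170],[-180,0,168.2])
chk((611,-191.8),(218,168,88))"
```

```text
togo tool mm [ 0.2 -0.   2.2] rotvec [-0.003  0.022 -0.001] pos [ 611.1 -191.8  172.3] rpy [-179.8    1.2  168.1] gap 70.1 F [ 0.4 -0.6  0.4] t 11.65
[214.  220.3] 8.3
[214.7 224.2] 11.4
[215.8 228.1] 10.7
[216.5 232. ] 10.7
[217.8 235.8] 10.9
[218.7 239.7] 10.7
pred 218 [213.5 217.1]
pred 168 [215.6 225.2]
pred 88 [218.6 237. ]
```

Request:
servo_tool(
  motion=[
    [75, 0, 0, -10, 0, 0, 0],
    [85, 0, 0, -20, 0, 0, 0],
    [85, 0, 0, -35, 0, 0, 0],
    [85, 0, 0, -40, 0, 0, 0],
    [85, 0, 0, -20, 0, 0, 0],
    [85, 35, 24, 0, 0, 0.02, 0],
    [85, 35, 24, 0, 0, 0, 0],
    [85, 35, 24, 0, 0, 0, 0],
    [85, 30, 24, 0, 0, 0, 0],
    [85, 0, 0, 0, 0, 0, 0],
  ],
)

```text
time: 12.7
tool_pos: [492.6, -66.3, 307.5]
tcp_rot: [-179.9, 0.3, 168.0]
ft_force: [0.5, -0.1, -1.0]
finger_gap: 85.0
```

```bash
python3 -c "
from h import *
togo([501,62,100],[-180,0,168.2])
chk((611,-191.8),(218,168,88))
q=pts(mask(snapshot('scene'),(258,172,292,204),red));e=cv2.fitEllipse(cv2.convexHull(q));print('ring',len(q),e[0],onz('scene',e[0],10))
T=snapshot('top')[130:280,290:440];S=snapshot('scene')[150:300,150:300]
cv2.imwrite('pics/e.png',np.hstack([cv2.resize(x,(400,400),interpolation=2) for x in(T,S)]))"
```

```text
togo tool mm [ 19.5 127.6 207.1] rotvec [-0.002  0.005 -0.003] pos [492.6 -66.3 307.5] rpy [-179.9    0.3  168. ] gap 85.0 F [ 0.5 -0.1 -1. ] t 12.7
[213.7 219.7] 7.3
[214.7 223.5] 11.4
[215.6 227.5] 10.7
[216.8 231.3] 10.2
[217.6 235.2] 10.7
[218.8 239. ] 10.7
pred 218 [213.5 217.1]
pred 168 [215.6 225.2]
pred 88 [218.6 237. ]
ring 180 (274.8005065917969, 187.89364624023438) [500.57207161  63.30854523  10.        ]
```

View pics/e.png

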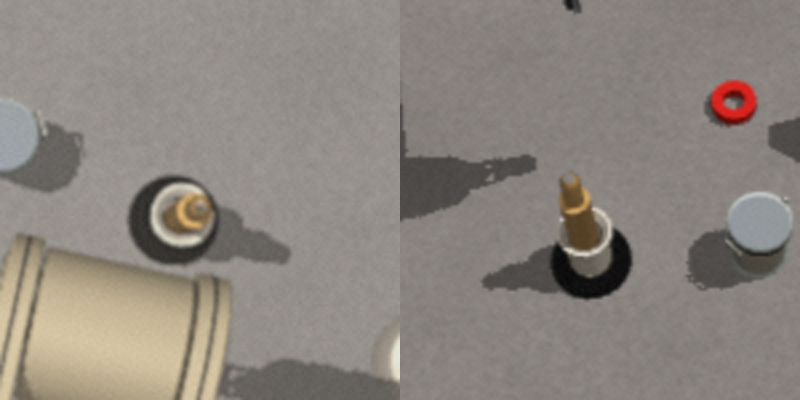

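The pin stands in the cup, with its tip at about crop (203,203) on the left and (571,178) on the right. The ring hasn't moved. I'll measure the pin tip and move above the ring.

```bash
python3 -c "
from h import *
print('tip crop', onz('top',(366.1,206.1),217)[:2], onz('scene',(214.1,216.7),217)[:2])
for n,b in(('top',(340,190,380,232)),('scene',(200,205,235,250))):
    im=snapshot(n);q=pts(mask(im,b,lambda h,s,v:(h>5)&(h<28)&(s>95)&(v>40)));print(n,len(q),q.min(0),q.max(0))
    h=cv2.convexHull(q)[:,0]
    if n=='top':
        for k in range(int(q[:,0].min()),int(q[:,0].max())+1):
            c=q[q[:,0]==k][:,1];print(k,c.min(),c.max(),end=' | ')
"
```

```text
tip crop [ 608.72362267 -194.80431184] [ 610.08164845 -189.79961799]
top 162 [352. 203.] [369. 216.]
352 210.0 212.0 | 353 209.0 214.0 | 354 208.0 215.0 | 355 207.0 215.0 | 356 205.0 216.0 | 357 204.0 216.0 | 358 204.0 216.0 | 359 204.0 215.0 | 360 203.0 215.0 | 361 203.0 215.0 | 362 203.0 215.0 | 363 203.0 214.0 | 364 203.0 214.0 | 365 203.0 214.0 | 366 203.0 213.0 | 367 203.0 212.0 | 368 204.0 210.0 | 369 206.0 208.0 | scene 265 [210. 216.] [224. 243.]
```

Request:
servo_tool(
  motion=[
    [85, 6, 42, 40, 0, 0, 0],
    [85, 6, 42, 40, 0, 0, 0],
    [85, 6, 42, 40, 0, 0, 0],
    [85, 0, 0, 40, 0, 0, 0],
    [85, 0, 0, 20, 0, 0, 0],
    [85, 0, 0, 0, 0, 0, 0],
  ],
)

```text
time: 13.6
tool_pos: [507.7, 42.0, 132.6]
tcp_rot: [-179.7, 0.3, 167.3]
ft_force: [0.6, 0.3, -0.4]
finger_gap: 85.3
```

```bash
python3 -c "
from h import *
togo([501,62.5,0],[-180,0,168.2])"
```

```text
togo tool mm [ 11.7  19.2 132.4] rotvec [-0.005  0.005 -0.015] pos [507.7  42.  132.6] rpy [-179.7    0.3  167.3] gap 85.3 F [ 0.6  0.3 -0.4] t 13.6
```

Request:
servo_tool(
  motion=[
    [85, 6, 9.6, 25, -0.005, 0.005, -0.015],
    [85, 6, 9.6, 25, 0, 0, 0],
    [85, 0, 0, 25, 0, 0, 0],
    [85, 0, 0, 15, 0, 0, 0],
    [85, 0, 0, 0, 0, 0, 0],
    [85, 0, 0, 0, 0, 0, 0],
  ],
)

```text
time: 14.2
tool_pos: [507.0, 60.0, 46.2]
tcp_rot: [180.0, 0.3, 167.9]
ft_force: [0.1, -0.3, 0.7]
finger_gap: 84.9
```

```bash
python3 -c "
from h import *
togo([501,62.5,0],[-180,0,168.2])
print(onz('top',(362.8,209.2),168))
S=snapshot('scene')[130:230,220:320];T=snapshot('top')[200:300,215:315]
cv2.imwrite('pics/f.png',np.hstack([cv2.resize(x,(400,400),interpolation=2) for x in(T,S)]))"
```

```text
togo tool mm [ 6.7  1.2 46.2] rotvec [ 0.     0.006 -0.006] pos [507.   60.   46.2] rpy [180.    0.3 167.9] gap 84.9 F [ 0.1 -0.3  0.7] t 14.2
[ 604.92599491 -193.21070823  168.        ]
```

View pics/f.png

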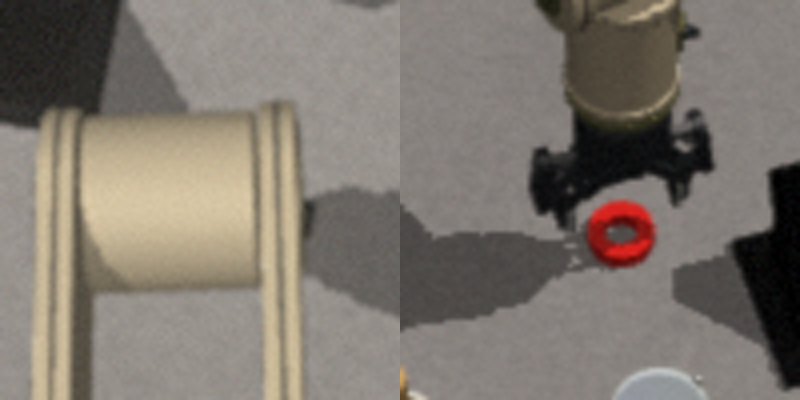

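The scene crop shows the fingers straddling the ring, tips at about (570,210) and (680,190), with the ring at (620,235). I'll correct x and descend.

Request:
servo_tool(
  motion=[
    [85, 7, 1.2, 4, 0, 0.006, -0.006],
    [85, 0, 0, 15, 0, 0, 0],
    [85, 0, 0, 12, 0, 0, 0],
    [85, 0, 0, 8, 0, 0, 0],
    [85, 0, 0, 0, 0, 0, 0],
    [85, 0, 0, 0, 0, 0, 0],
  ],
)

```text
time: 14.9
tool_pos: [501.8, 62.8, 6.4]
tcp_rot: [179.9, 0.2, 168.2]
ft_force: [0.2, 0.2, 0.2]
finger_gap: 85.3
```

```bash
python3 -c "
from h import *
togo([501,62.5,-2],[-180,0,168.2])"
```

```text
togo tool mm [ 0.8 -0.5  8.4] rotvec [0.002 0.004 0.001] pos [501.8  62.8   6.4] rpy [179.9   0.2 168.2] gap 85.3 F [0.2 0.2 0.2] t 14.9
```

Request:
servo_tool(
  motion=[
    [85, 0.8, -0.5, 4, 0, 0.004, 0],
    [85, 0, 0, 4, 0, 0, 0],
    [70, 0, 0, 0, 0, 0, 0],
    [66, 0, 0, 0, 0, 0, 0],
    [62, 0, 0, 0, 0, 0, 0],
    [52, 0, 0, 0, 0, 0, 0],
    [52, 0, 0, 0, 0, 0, 0],
    [52, 0, 0, 0, 0, 0, 0],
  ],
  force=40,
)

```text
time: 15.7
tool_pos: [502.3, 62.4, -0.6]
tcp_rot: [179.9, 0.1, 168.2]
ft_force: [0.2, 0.2, -1.2]
finger_gap: 56.1
```

Request:
servo_tool(
  motion=[
    [52, 0, 0, 0, 0, 0, 0],
    [52, 0, 0, 0, 0, 0, 0],
  ],
)

```text
time: 15.9
tool_pos: [502.2, 62.4, -0.6]
tcp_rot: [179.9, 0.1, 168.2]
ft_force: [0.3, -1.0, -0.7]
finger_gap: 56.3
```

Ring gripped: gap 56.3, with the same 2 mm bias as on the pin. I'll lift it and carry it across.

Request:
servo_tool(
  motion=[
    [52, 0, 0, -10, 0, 0, 0],
    [52, 0, 0, -30, 0, 0, 0],
    [52, 0, 0, -45, 0, 0, 0],
    [52, 0, 0, -45, 0, 0, 0],
    [52, 0, 0, -45, 0, 0, 0],
    [52, 0, 0, -45, 0, 0, 0],
    [52, 0, 0, -40, 0, 0, 0],
    [52, 0, 0, -30, 0, 0, 0],
    [52, 0, 0, 0, 0, 0, 0],
  ],
  force=50,
)

```text
time: 16.8
tool_pos: [498.4, 61.9, 305.3]
tcp_rot: [179.9, 0.0, 168.2]
ft_force: [0.7, 0.2, -0.7]
finger_gap: 55.4
```

```bash
python3 -c "
from h import *
togo([609.5,-192,290],[-180,0,168.2])
s=sense()['tool_pos'];b=proj('scene',s+[0,0,10])
im=snapshot('scene');x,y=b.astype(int);q=pts(mask(im,(x-35,y-35,x+35,y+35),red));print('ring',len(q),q.min(0),q.max(0),'pred bottom/mid/top ctr',[proj('scene',s+[0,0,z]).round(1) for z in(0,9,18)])
cv2.imwrite('pics/g.png',cv2.resize(im[y-50:y+50,x-70:x+70],None,fx=5,fy=5,interpolation=2))"
```

```text
togo tool mm [-160.5 -226.    15. ] rotvec [0.002 0.    0.001] pos [498.4  61.9 305.3] rpy [179.9   0.  168.2] gap 55.4 F [ 0.7  0.2 -0.7] t 16.8
ring 209 [266. 122.] [284. 140.] pred bottom/mid/top ctr [array([274.4, 133.5]), array([274.4, 131.5]), array([274.4, 129.5])]
```

View pics/g.png

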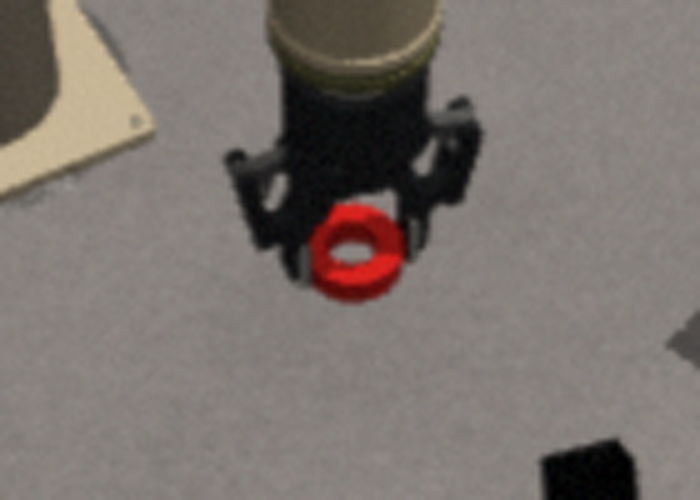

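The crop shows the ring held flat at (357,252), within a pixel of the prediction. I'll carry it over the pin.

Request:
servo_tool(
  motion=[
    [52, -12, -16, 0, 0, 0, 0],
    [52, -24, -34, 0, 0, 0, 0],
    [52, -24, -34, 0, 0, 0, 0],
    [52, -24, -34, 0, 0, 0, 0],
    [52, -24, -34, 0, 0, 0, 0],
    [52, -24, -34, 0, 0, 0, 0],
    [52, -20, -30, 0, 0, 0, 0],
    [52, -8, -8, 0, 0, 0, 0],
    [52, 0, 0, 0, 0, 0, 0],
    [52, 0, 0, 0, 0, 0, 0],
  ],
)

```text
time: 17.85
tool_pos: [605.8, -195.7, 286.2]
tcp_rot: [179.7, -1.4, 168.5]
ft_force: [-0.4, -0.7, -0.7]
finger_gap: 55.3
```

```bash
python3 -c "
from h import *
togo([609.5,-192,290],[-180,0,168.2])"
```

```text
togo tool mm [-2.8  4.4 -3.8] rotvec [ 0.005 -0.024  0.005] pos [ 605.8 -195.7  286.2] rpy [179.7  -1.4 168.5] gap 55.3 F [-0.4 -0.7 -0.7] t 17.85
```

Request:
servo_tool(
  motion=[
    [52, -2.5, 4, 0, 0.005, -0.024, 0.005],
    [52, 0, 0, 0, 0, 0, 0],
    [52, 0, 0, 0, 0, 0, 0],
  ],
)

```text
time: 18.15
tool_pos: [608.6, -188.0, 286.0]
tcp_rot: [179.9, 0.1, 168.4]
ft_force: [-0.7, -0.4, -0.9]
finger_gap: 55.6
```

```bash
python3 -c "
from h import *
for n in P:
  for z in(88,168,210,218):print(n,z,proj(n,[609.5,-192,z]).round(1),'px/mm',(proj(n,[609.5,-192,z])-proj(n,[608.5,-192,z])).round(2))
togo([609.5,-192,290],[-180,0,168.2])
s=sense()['tool_pos'];im=snapshot('scene')
q=pts(mask(im,(180,150,250,240),red));print('ring',len(q),q.min(0),q.max(0),'pred mid',proj('scene',s+[0,0,9.6]))
print('ringxy from bbox',onz('scene',(q.min(0)+q.max(0))/2,s[2]+9.6))
chk((609.5,-192),(218,168))
cv2.imwrite('pics/i.png',cv2.resize(np.hstack([im[150:270,160:280],cv2.resize(cv2.imread('pics/e.png')[:,:400],(150,150))[15:135,10:130]]),None,fx=3.3,fy=3.3,interpolation=2))"
```

```text
scene 88 [218.3 236.6] px/mm [0.14 0.26]
scene 168 [215.3 224.8] px/mm [0.15 0.27]
scene 210 [213.6 218. ] px/mm [0.15 0.28]
scene 218 [213.2 216.7] px/mm [0.15 0.28]
top 88 [358.3 209.8] px/mm [-0.01 -0.37]
top 168 [362.3 207.4] px/mm [-0.01 -0.39]
top 210 [364.5 206. ] px/mm [-0.01 -0.41]
top 218 [365.  205.8] px/mm [-0.01 -0.41]
togo tool mm [-1.7 -3.7 -4. ] rotvec [0.001 0.001 0.003] pos [ 608.6 -188.   286. ] rpy [1.799e+02 1.000e-01 1.684e+02] gap 55.6 F [-0.7 -0.4 -0.9] t 18.15
ring 256 [200. 192.] [221. 212.] pred mid [211.00948678 202.05418669]
ringxy from bbox [ 607.77569781 -189.11337853  295.57127061]
[213.7 218.7] 7.3
[214.6 222.6] 11.2
[215.5 226.5] 11.0
[216.3 230.4] 10.7
[217.4 234.2] 11.0
[218.6 238. ] 11.0
[219.9 241.9] 8.5
pred 218 [213.2 216.7]
pred 168 [215.3 224.8]
```

View pics/i.png

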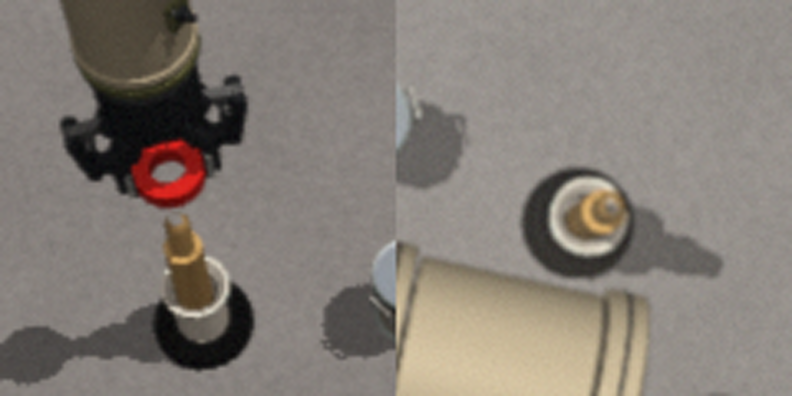

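The left crop shows the ring above the tip, ring at (170,172) and tip at (176,215). The right arc of the shoulder in the top view and the scene view both put the pin at about (610,-192).

Request:
servo_tool(
  motion=[
    [52, -2.9, -3.4, 0, 0, 0, 0.003],
    [52, 0, 0, 0, 0, 0, 0],
    [52, 0, 0, 0, 0, 0, 0],
    [52, 0, 0, 0, 0, 0, 0],
  ],
)

```text
time: 18.65
tool_pos: [611.4, -192.3, 287.1]
tcp_rot: [180.0, 0.2, 168.2]
ft_force: [-0.1, 0.3, -1.5]
finger_gap: 55.7
```

```bash
python3 -c "
from h import *
togo([610.7,-192,230],[-180,0,168.2])"
```

```text
togo tool mm [ 0.9  0.1 57.1] rotvec [ 0.001  0.003 -0.   ] pos [ 611.4 -192.3  287.1] rpy [180.    0.2 168.2] gap 55.7 F [-0.1  0.3 -1.5] t 18.65
```

Request:
servo_tool(
  motion=[
    [52, 0.6, 0, 10, 0, 0.003, 0],
    [52, 0, 0, 15, 0, 0, 0],
    [52, 0, 0, 15, 0, 0, 0],
    [52, 0, 0, 10, 0, 0, 0],
    [52, 0, 0, 0, 0, 0, 0],
    [52, 0, 0, 0, 0, 0, 0],
  ],
)

```text
time: 19.25
tool_pos: [609.4, -191.9, 229.7]
tcp_rot: [179.9, -0.3, 168.2]
ft_force: [0.5, -0.2, 0.3]
finger_gap: 56.0
```

```bash
python3 -c "
from h import *
togo([610.7,-192,167.5],[-180,0,168.2])"
```

```text
togo tool mm [-1.6  0.1 62.2] rotvec [ 0.001 -0.005 -0.001] pos [ 609.4 -191.9  229.7] rpy [179.9  -0.3 168.2] gap 56.0 F [ 0.5 -0.2  0.3] t 19.25
```

Request:
servo_tool(
  motion=[
    [52, -1.2, 0, 2, 0, -0.004, 0],
    [52, 0, 0, 4, 0, 0, 0],
    [52, 0, 0, 4, 0, 0, 0],
    [52, 0, 0, 4, 0, 0, 0],
    [52, 0, 0, 4, 0, 0, 0],
    [52, 0, 0, 0, 0, 0, 0],
    [52, 0, 0, 0, 0, 0, 0],
  ],
)

```text
time: 19.95
tool_pos: [611.6, -192.5, 212.0]
tcp_rot: [179.9, 0.1, 168.2]
ft_force: [-0.6, 0.2, -1.4]
finger_gap: 55.8
```

```bash
python3 -c "
from h import *
togo([610.7,-192,167.5],[-180,0,168.2])
s=sense()['tool_pos'];im=snapshot('scene')
q=pts(mask(im,(180,150,250,250),red));print('ring',q.min(0),q.max(0),onz('scene',(q.min(0)+q.max(0))/2,s[2]+9.6))
cv2.imwrite('pics/j.png',cv2.resize(im[190:250,185:245],None,fx=8,fy=8,interpolation=2))"
```

```text
togo tool mm [ 1.1  0.2 44.5] rotvec [ 0.001  0.002 -0.001] pos [ 611.6 -192.5  212. ] rpy [1.799e+02 1.000e-01 1.682e+02] gap 55.8 F [-0.6  0.2 -1.4] t 19.95
ring [203. 208.] [223. 226.] [ 611.88263396 -193.39382575  221.58800279]
```

Request:
servo_tool(
  motion=[
    [52, 0.7, 0, 3, 0, 0, 0],
    [52, 0, 0, 4, 0, 0, 0],
    [52, 0, 0, 4, 0, 0, 0],
    [52, 0, 0, 0, 0, 0, 0],
  ],
)

```text
time: 20.4
tool_pos: [611.0, -192.3, 200.4]
tcp_rot: [179.9, 0.2, 168.2]
ft_force: [-0.1, 0.0, -1.1]
finger_gap: 55.8
```

Request:
servo_tool(
  motion=[
    [52, 0, 0, 4, 0, 0, 0],
    [52, 0, 0, 4, 0, 0, 0],
    [52, 0, 0, 3, 0, 0, 0],
    [52, 0, 0, 0, 0, 0, 0],
  ],
)

```text
time: 20.8
tool_pos: [610.9, -192.3, 188.1]
tcp_rot: [179.9, 0.1, 168.2]
ft_force: [0.2, -0.0, -0.7]
finger_gap: 55.4
```

The ring is sliding over the thin end without side force. I'll check the pin is still seated, then continue.

Request:
servo_tool(
  motion=[
    [52, 0, 0, 4, 0, 0, 0],
    [52, 0, 0, 4, 0, 0, 0],
    [52, 0, 0, 4, 0, 0, 0],
    [52, 0, 0, 0, 0, 0, 0],
  ],
)

```text
time: 21.2
tool_pos: [610.9, -192.3, 174.9]
tcp_rot: [179.9, 0.1, 168.2]
ft_force: [-0.2, -0.8, -0.8]
finger_gap: 55.6
```

Request:
servo_tool(
  motion=[
    [52, 0, 0, 2, 0, 0, 0],
    [52, 0, 0, 2, 0, 0, 0],
    [52, 0, 0, 2, 0, 0, 0],
    [52, 0, 0, 0, 0, 0, 0],
  ],
)

```text
time: 21.6
tool_pos: [611.0, -192.3, 168.6]
tcp_rot: [179.9, 0.2, 168.2]
ft_force: [-0.7, -0.7, 0.1]
finger_gap: 55.3
```

Request:
servo_tool(
  motion=[
    [52, 0, 0, 1.5, 0, 0, 0],
    [52, 0, 0, 1.5, 0, 0, 0],
    [52, 0, 0, 0, 0, 0, 0],
  ],
)

```text
time: 21.9
tool_pos: [612.3, -192.7, 167.6]
tcp_rot: [180.0, 0.4, 168.2]
ft_force: [0.2, -0.3, 0.7]
finger_gap: 55.6
```

Request:
servo_tool(
  motion=[
    [52, 0, 0, 1.5, 0, 0, 0],
    [52, 0, 0, 1.5, 0, 0, 0],
  ],
)

```text
time: 22.1
tool_pos: [613.6, -193.1, 167.1]
tcp_rot: [-180.0, 0.6, 168.2]
ft_force: [-1.3, 1.2, 9.8]
finger_gap: 55.7
```

Upward contact of 9.8 N at the expected height (167.1), so the ring is on the shoulder. I'll undo the drift and release.

Request:
servo_tool(
  motion=[
    [52, 2, 0.5, 0, 0, -0.006, 0],
    [52, 0, 0, 0, 0, 0, 0],
    [58, 0, 0, 0, 0, 0, 0],
    [64, 0, 0, 0, 0, 0, 0],
    [75, 0, 0, 0, 0, 0, 0],
    [85, 0, 0, 0, 0, 0, 0],
    [85, 0, 0, 0, 0, 0, 0],
    [85, 0, 0, 0, 0, 0, 0],
  ],
)

```text
time: 22.9
tool_pos: [611.4, -192.1, 166.1]
tcp_rot: [180.0, 0.9, 168.2]
ft_force: [-0.8, 0.2, 0.6]
finger_gap: 85.0
```

Request:
servo_tool(
  motion=[
    [85, 0, 0, -5, 0, 0, 0],
    [85, 0, 0, -15, 0, 0, 0],
    [85, 0, 0, -30, 0, 0, 0],
    [85, 0, 0, -40, 0, 0, 0],
    [85, 0, 0, -40, 0, 0, 0],
    [85, 30, 20, -10, 0, 0, 0],
    [85, 35, 24, 0, 0, 0, 0],
    [85, 35, 24, 0, 0, 0, 0],
    [85, 30, 24, 0, 0, 0, 0],
    [85, 0, 0, 0, 0, 0, 0],
  ],
)

```text
time: 23.9
tool_pos: [498.2, -72.4, 321.1]
tcp_rot: [180.0, 1.4, 168.0]
ft_force: [0.8, -0.4, -1.0]
finger_gap: 85.2
```

```bash
python3 -c "
from h import *
S=snapshot('scene');T=snapshot('top')
q=pts(mask(S,(180,190,250,260),red));c=(q.min(0)+q.max(0))/2;print('ring',q.min(0),q.max(0),'pred',proj('scene',[610,-192,177]),onz('scene',c,177))
q=pts(mask(T,(340,185,385,235),red));c=(q.min(0)+q.max(0))/2;print('ring top',q.min(0),q.max(0),'pred',proj('top',[610,-192,186]),onz('top',c,182))
print(sense()['tool_pos'],sense()['time'])
cv2.imwrite('pics/k.png',np.hstack([cv2.resize(x,(400,400),interpolation=2) for x in(T[160:260,310:410],S[190:270,180:260])]))"
```

```text
ring [205. 214.] [224. 233.] pred [215.00413722 223.51923844] [ 609.25389097 -193.22408325  177.        ]
ring top [352. 196.] [374. 217.] pred [363.2198569  206.63619988] [ 610.66982058 -192.00910712  182.        ]
[500.11339346 -74.75719771 321.17273152] 24.0
```

View pics/k.png

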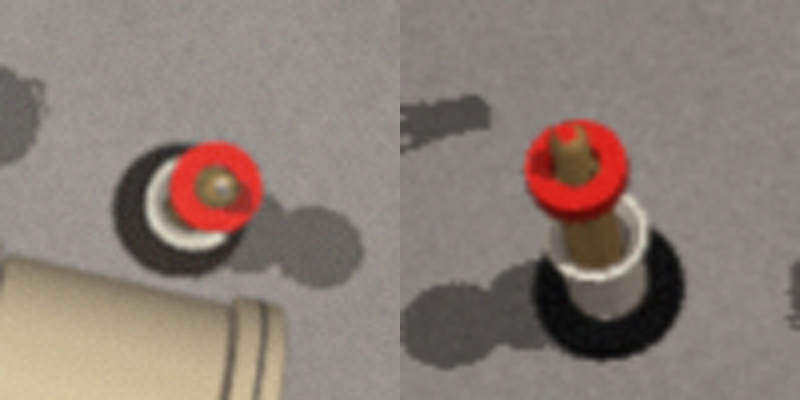

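Both views show the ring flat on the shoulder with the thin end through it and the pin upright in the cup. The ring's centre matches the prediction to about 1 px, so I'm handing in.

Request:
servo_tool(
  motion=[
    [85, 0, 0, 0, 0, 0, 0],
    [85, 0, 0, 0, 0, 0, 0],
    [85, 0, 0, 0, 0, 0, 0],
  ],
)

```text
time: 24.3
tool_pos: [501.5, -76.6, 322.4]
tcp_rot: [-179.9, 1.6, 167.9]
ft_force: [0.7, -0.1, 0.3]
finger_gap: 84.8
```

```bash
python3 -c "
from bench import *
print(hand_in())"
```

```text
the job is handed in; nothing more can be done
None
```

The pin is standing thin end up on the floor of the white cup. The red ring rests on its shoulder, and I handed the job in at about 24 s of the 72 s allowed. `hand_in()` gives no verdict, so the rest relies on my own checks.

- **Pin:** I gripped it by the thin end, pulled it out along its axis, turned it upright and lowered it until the force sensor showed floor contact (about 17 N). Then I let go.
- **Ring:** I gripped it flat, slid it over the thin end with almost no side force, and lowered it until it touched the shoulder (about 10 N). I then released it and moved the arm clear.
- **Final position:** In both cameras the ring's centre was within about 1 px of where it should be, and in the last pictures the pin looks upright.
- **Where checks disagreed:** My estimates of the pin and cup position differed by 2–5 mm between the two views. The finger opening also read about 2 mm small on both grips, and the tool drifted a few mm sideways during the two touchdowns; I corrected that before each release.
- **Bystanders:** I kept the arm away from the canister, jar and teapot, but did not re-measure their positions at the end.

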